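# Hold the matching graphite crucible mouth-up over the job tray

### The job

Two graphite melting crucibles lie on the goldsmith's bench, and the round cover that belongs to one of them is in the blue tray: take the crucible that is as wide as that cover, find which of its ends has the open bore, and hold it in the gripper with the bore facing straight up, its lower end about a hand's breadth above the blue tray, so that I can pour in casting grain and any spilt grain falls into the tray. Finish while still holding it there, steady and touching nothing else. Leave the other crucible, both covers and everything else on the bench where they are.

Things in the scene. Friction and masses are not known exactly. Their poses are not given: they have to be found in the camera images.
- crucible_large: large dark grey graphite crucible, lying: plain cylinder 62 mm across, 90 mm long, 0.2 to 0.35 kg. One end solid; in the other a blind bore 46 mm wide, 78 mm deep (wall 8, floor 12). Origin: mid length on its centre line; own x along its length. Which end has the bore must be felt or seen. It slides if an end is pushed, stands on either end, and rights itself from a lean under 25 degrees.
- crucible_small: small dark grey graphite crucible, lying: plain cylinder 48 mm across, 76 mm long, 0.1 to 0.2 kg. One end solid; in the other a blind bore 34 mm wide, 66 mm deep (wall 7, floor 10). Origin: mid length on its centre line; own x along its length. Which end has the bore must be felt or seen. It slides if an end is pushed, stands on either end, and rights itself from a lean under 25 degrees.
- cover_large: cover of the large crucible: dark grey graphite disc 62 mm in diameter, 9 mm thick, with a knob 14 mm wide and 10 mm high on top; lies flat in one of the two trays. Origin: centre of its underside. Stays where it is.
- cover_small: cover of the small crucible: dark grey graphite disc 48 mm in diameter, 9 mm thick, with a knob 14 mm wide and 10 mm high on top; lies flat in the other tray. Origin: centre of its underside. Stays where it is.
- tray_blue: shallow blue plastic job tray, fixed to the bench, 130 mm (its x) by 190 mm (its y), rim 18 mm high, wall and floor 3 mm thick; the crucible is held over it. Origin: centre of its underside, on the bench. Its cover lies less than 60 mm from its centre, the other tray's cover more than 100 mm.
- tray_grey: grey plastic job tray of the same size, fixed to the bench; holds the other crucible's cover. Origin: centre of its underside.
- grain_jar: small amber glass jar with a brass lid, 54 mm in diameter, 62 mm high, standing. Origin: centre of its underside. Bystander.
- brush: bench brush with a yellow handle, 170 mm long, lying along its x. Origin: under its middle. Bystander.
- wax_blue: blue carving-wax tube, 27 mm thick, 150 mm long, lying along its x. Origin: under its middle. Bystander.
- wax_purple: purple carving-wax tube, 27 mm thick, 120 mm long, lying along its x. Origin: under its middle. Bystander.
- tongs: steel crucible tongs, 240 mm long, 50 mm wide, 10 mm high, lying along their x. Origin: under the middle. Bystander.
- wax_dish: white ceramic dish with bits of wax, 90 mm across, 20 mm high. Origin: centre of its underside. Bystander.

How it is judged:
By the outcome, as a careful person would: the job done as asked, in the order asked, and still so for the second after the job is handed in, while the arm keeps its last pose, push and grip.
It also fails if it takes over 54 s, if anything falls off the work surface, if the arm or the gripper's body presses on something with over 40 N, if the wrist force passes 120 N, or if a joint passes its speed limit or range.

### The arm

A 7-joint arm with a two-finger parallel gripper is mounted at the origin on the work surface. World frame = base frame: x ahead of the robot, y to its left, z up, the work surface at z = 0. Lengths are in m, angles in rad, forces in N, time in s.
With the tool pointing down it reaches from about 0.425 to 0.925 m from the base axis. Payload 6.8 kg.
Tool frame: the origin (TCP) lies at the very end of the fingers, on their centre line; the grasp point (between the pads) lies 19 mm behind it; z points along the fingers, x is the direction in which the jaws open and shut, and the axes are right-handed (so a half turn about z gives the same grasp; the last joint's range is limited). The gripper opens to 85 mm and grips with 20 to 120 N. Pads are 22 mm wide; open, the fingers measure 114 mm over their backs; the gripper's body (76 mm by 85 mm) begins 54 mm behind the grasp point. The pads swing forward as they close: fully open they stand 13 mm farther back than shut.
Start: joints at [-1.265, 0.477, 0.022, 1.555, -0.011, 1.109, -0.083], TCP at [0.271, 0.618, 0.231] pointing down, gripper open.
Joint ranges: [-2.96, 2.96], [-0.34, 2.1], [-1.41, 1.46], [0.24, 2.44], [-1.37, 4.51], [0.17, 1.92], [-2.96, 2.96]. Speed limits (rad/s): [2.39, 2.39, 3.14, 3.14, 3.14, 3.14, 3.14].

### API

Orientations are given as a rotation vector (axis times angle).
In Python, from bench import get_obs, imaging, hand_in gives the robot as it stands.
- The arm moves only by the tool send_rows, never from a script. Its argument "motion" is a list of rows, each an object with "dp": the shift along the world's x, y, z in m, a list of three; "rot": the turn, a rotation vector about the world's x, y, z in rad, a list of three; "grip": the finger opening in m, from 0 to 0.0854. In form: [{"dp": [dx, dy, dz], "rot": [ax, ay, az], "grip": grip}, ...]. A call has 1 to 20 rows; each row shifts and turns the pose as measured when the row begins; what a row does not reach is not made up. A row lasts 1/8 s, in which the tool goes at most 62.5 mm and 10.7 degrees, less where a joint would pass 70% of its speed; a pose out of reach is approached as far as the arm can. A call is refused whole if a number of a shift passes 0.0625 or a number of a turn 0.188, either way. A call with a gripper value outside its range is refused whole. The fingers move at their own pace and stop on an object; "grip_force" is the grip in N (left out, the last holds). Time passes only in rows, so rows that do not move let the fingers close. It gives the time, the measured TCP pose, the force and the opening at its end, in the units of the state.
- get_obs(): the state, without advancing time (a new reading comes with each control period).
- imaging.grab_frame(name): name is "side" or "top" or "wrist"; returns a dict with "img" (420x560x3 uint8, red, green, blue), "fx", "fy", "cx", "cy" (pixels), "R" (3x3) and "t" (3): a world point X has camera coordinates R X + t. Camera axes: x right, y down, z forward; pixel columns grow to the right and rows downward; lengths in m; the calibration is good to about 2 mm. A picture is of the moment at which its call begins. There is no depth.
- hand_in(): hands the job in, once; it reports no verdict.
The state is a dict: "clock": time; "joints": joint angles; "qvel": joint speeds; "tau": joint torques, N m; "tcp_pos": TCP position; "orientation": TCP orientation; "contact_force": force on the tool from outside, world axes, zero at the start; "moment": the same for the moment, N m; "grip_width": finger opening in m.
Only numpy, scipy, OpenCV 4.12 (cv2) and the standard library are available. Lean on these libraries where they do the work, as an engineer would, in place of code of your own. Each camera call takes 0.05 s, during which the arm holds its last target. There are 200 camera calls.

## Working session

There is one attempt and no reset: what is moved stays moved. The work goes in short steps, Python scripts to look and compute and a tool call to move; the robot and the scene stay as the last step left them, time stands still between calls to the robot, and variables do not carry over. Pictures are saved under pics/ and viewed, about 8 in all and at most 12, crops included, and the job is handed in when it is done.

Besides the shell and the picture viewer there is one more tool, called after "Request:" as name(argument=value, ...) on one line, values as JSON. send_rows: Moves the arm, as the interface text tells. Its arguments: {"type":"object","properties":{"motion":{"type":"array","items":{"type":"object","properties":{"dp":{"type":"array","items":{"type":"number"}},"rot":{"type":"array","items":{"type":"number"}},"grip":{"type":"number"}}}},"grip_force":{"type":"number"}},"required":["motion"]}

```bash
mkdir -p pics; ls
cat > h.py <<'E'
import numpy as np, cv2
from bench import get_obs, imaging
def grab(n,save=None):
    f=imaging.grab_frame(n)
    if save: cv2.imwrite(f'pics/{save}.png',cv2.cvtColor(f['img'],cv2.COLOR_RGB2BGR))
    return f
def ray(f,u,v):
    R=np.array(f['R']);t=np.array(f['t']);d=R.T@np.array([(u-f['cx'])/f['fx'],(v-f['cy'])/f['fy'],1]);return -R.T@t,d
def plane(f,u,v,z):
    o,d=ray(f,u,v);return o+d*(z-o[2])/d[2]
def proj(f,X):
    c=np.array(f['R'])@np.array(X)+np.array(f['t']);return f['fx']*c[0]/c[2]+f['cx'],f['fy']*c[1]/c[2]+f['cy']
E
python3 - <<'E'
from h import *
import pickle
F={}
for n in('top','side'):
    F[n]=grab(n,n+'0');f=F[n];print(n,f['fx'],ray(f,f['cx'],f['cy']))
pickle.dump(F,open('f0.pkl','wb'))
im=np.vstack([F['top']['img'],F['side']['img']])
print(get_obs())
E
```

```text
pics
top 441.3855708558873 (array([ 0.4234223 , -0.02072161,  1.02771338]), array([ 0.17466643,  0.02283224, -0.9843629 ]))
side 478.29558778550967 (array([ 0.12171556, -0.71460299,  0.65600286]), array([ 0.45270003,  0.68683811, -0.56860891]))
{'clock': 0.1, 'joints': array([-1.26510075,  0.47774759,  0.02236897,  1.55635297, -0.01147237,
        1.10928837, -0.08308438]), 'qvel': array([ 7.18678714e-04, -1.83328156e-03,  5.80243818e-04, -3.94888338e-03,
        1.09011004e-05,  1.17019413e-03,  7.48064180e-04]), 'tau': array([ 4.17196308e-03, -5.97756243e+01,  1.61351725e+00, -2.81952024e+01,
        1.28181494e-02,  5.07543795e-03, -4.02471153e-05]), 'tcp_pos': array([0.27122769, 0.61752957, 0.23040307]), 'orientation': array([ 2.62951068e+00,  1.71718816e+00, -2.04640690e-03]), 'contact_force': array([ 0.87570836, -0.12552538,  0.62224097]), 'moment': array([-0.04578728,  0.00038007, -0.02917234]), 'grip_width': 0.08510590270793236}
```

View pics/top0.png

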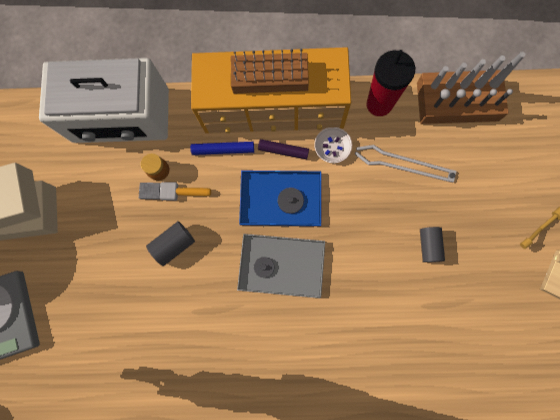

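View pics/side0.png

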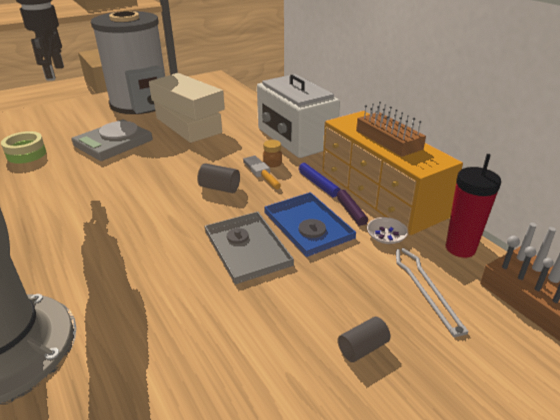

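The top view shows the crucibles at about (171,244) and (432,244). The blue tray's cover is at (291,200) and the grey tray's at (265,267). Next I measure all four.

Run:
```python
from h import *
import pickle
F=pickle.load(open('f0.pkl','rb'));f=F['top'];hsv=cv2.cvtColor(f['img'],cv2.COLOR_RGB2HSV)
for nm,(x0,y0,x1,y1),z in [('big',(138,215,205,275),.031),('small',(410,220,455,270),.024),('cb',(266,178,316,220),.012),('cg',(247,250,290,284),.012)]:
    c=f['img'][y0:y1,x0:x1].astype(int);g=c.max(2)
    m=((g<75)&((c.max(2)-c.min(2))<30)).astype(np.uint8)
    n,l,s,_=cv2.connectedComponentsWithStats(m);k=1+s[1:,4].argmax()
    cs,_=cv2.findContours((l==k).astype(np.uint8),cv2.RETR_EXTERNAL,cv2.CHAIN_APPROX_NONE)
    p=np.array([plane(f,x0+q[0],y0+q[1],z)[:2] for q in cs[0][:,0]],np.float32)
    r=cv2.minAreaRect(p);px=cv2.minAreaRect(cs[0]);print(nm,r,px[0][0]+x0,px[0][1]+y0,s[k,4])
for nm,lo,hi in [('blue',(100,150,60),(125,255,255))]:
    m=cv2.inRange(hsv,lo,hi);m[:165]=0
    cs,_=cv2.findContours(m,0,1);c=max(cs,key=cv2.contourArea)
    print(nm,cv2.minAreaRect(np.array([plane(f,*q[0],.018)[:2] for q in c],np.float32)))
a=f['img'][170:300,235:330];cv2.imwrite('pics/cov.png',cv2.cvtColor(cv2.resize(a,None,fx=4,fy=4,interpolation=3),cv2.COLOR_RGB2BGR))
```

```text
big ((0.533635675907135, 0.2567645311355591), (0.058353789150714874, 0.09661325067281723), 44.32410430908203) 172.00000381469727 245.5 603
small ((0.5179026126861572, -0.34842854738235474), (0.028413549065589905, 0.07915500551462173), 79.98567199707031) 437.5 244.0 264
cb ((0.6319757103919983, -0.02326379530131817), (0.01904396153986454, 0.019513020291924477), 57.787044525146484) 293.3970584869385 200.8382339477539 51
cg ((0.4741649627685547, 0.029756605625152588), (0.019390912726521492, 0.04244079440832138), 72.20999145507812) 272.4251594543457 269.1544589996338 58
blue ((0.6392645239830017, 0.007127083837985992), (0.1857299506664276, 0.1287071704864502), 87.36872100830078)
```

View pics/cov.png

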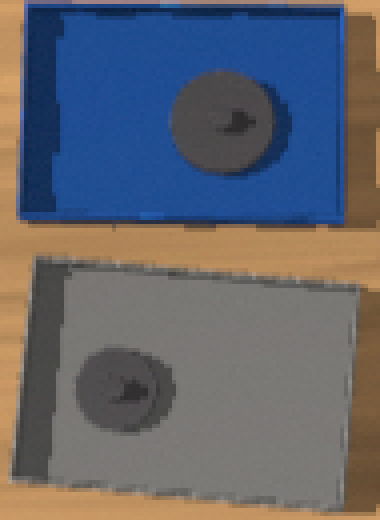

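The blue tray's cover spans about 26 px of an 81 px, 190 mm tray, so 61 mm. The grey tray's is about 48 mm, so the **large** crucible is the one to take. Next: which end has the bore, and the arm's kinematics. It looks like an xArm7, so I'll check that against the state.

```bash
cat > kin.py <<'E'
import numpy as np
from scipy.spatial.transform import Rotation as Ro
A=[0,-np.pi/2,np.pi/2,np.pi/2,np.pi/2,np.pi/2,-np.pi/2]; a=[0,0,0,.0525,.0775,0,.076]; d=[.267,0,.293,0,.3425,0,.097]
LO=np.array([-2.96,-.34,-1.41,.24,-1.37,.17,-2.96]);HI=np.array([2.96,2.1,1.46,2.44,4.51,1.92,2.96])
def fk(q,base=0,tool=0.):
    T=np.eye(4);T[:3,:3]=Ro.from_euler('z',base).as_matrix()
    for i in range(7):
        ca,sa,c,s=np.cos(A[i]),np.sin(A[i]),np.cos(q[i]),np.sin(q[i])
        T=T@np.array([[c,-s,0,a[i]],[s*ca,c*ca,-sa,-d[i]*sa],[s*sa,c*sa,ca,d[i]*ca],[0,0,0,1]])
    T[:3,3]+=T[:3,2]*tool
    return T
E
python3 - <<'E'
from h import *; from kin import *
import pickle
o=get_obs();T=fk(o['joints']);print(T.round(4));print(o['tcp_pos'],Ro.from_rotvec(o['orientation']).as_matrix().round(3))
print('radius',np.hypot(*T[:2,3]),np.hypot(*o['tcp_pos'][:2]))
w=grab('wrist');R=Ro.from_rotvec(o['orientation']).as_matrix()
c=ray(w,w['cx'],w['cy']);print('cam in tool',R.T@(c[0]-o['tcp_pos']),R.T@c[1],w['fx'])
F=pickle.load(open('f0.pkl','rb'));s=F['side']['img'][145:210,180:260];t=F['top']['img'][210:285,135:215]
z=lambda x:cv2.convertScaleAbs(cv2.resize(x,(400,375),interpolation=3),alpha=2)
cv2.imwrite('pics/ends.png',cv2.cvtColor(np.hstack([z(s),z(t)]),cv2.COLOR_RGB2BGR))
E
```

```text
[[ 0.4022 -0.9155 -0.0098  0.1886]
 [-0.9151 -0.4023  0.0289 -0.562 ]
 [-0.0304 -0.0027 -0.9995  0.3103]
 [ 0.      0.      0.      1.    ]]
[0.27122769 0.61752957 0.23040307] [[ 0.402  0.916 -0.001]
 [ 0.916 -0.402 -0.002]
 [-0.002  0.    -1.   ]]
radius 0.5927922693646274 0.6744681057176669
cam in tool [-8.86118901e-05 -7.46887199e-02 -1.42642490e-01] [-4.27333589e-04  2.88608258e-01  9.57447174e-01] 346.22982211458253
```

View pics/ends.png

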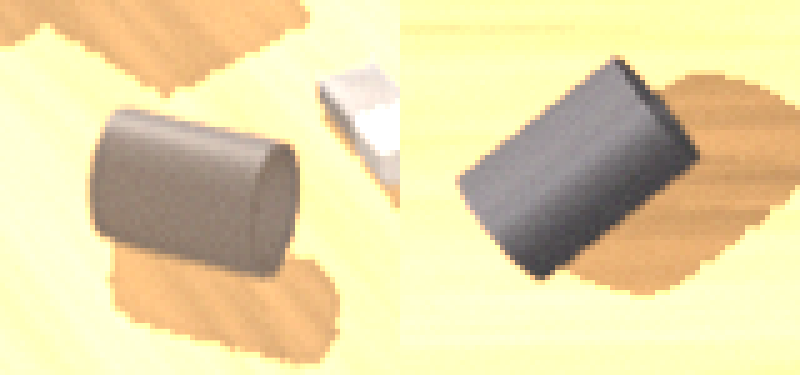

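The views leave the bore end unclear. The visible face points to +x−y. I'll bring the wrist camera beside the crucible, with the jaws already square to its axis.

Request:
send_rows(motion=[{"dp":[0.018,-0.043,-0.02],"rot":[0,0,-0.09],"grip":0.085},{"dp":[0.018,-0.043,-0.02],"rot":[0,0,-0.09],"grip":0.085},{"dp":[0.018,-0.043,-0.02],"rot":[0,0,-0.09],"grip":0.085},{"dp":[0.018,-0.043,-0.02],"rot":[0,0,-0.09],"grip":0.085},{"dp":[0,0,0],"rot":[0,0,0],"grip":0.085}])

```text
clock: 0.78
tcp_pos: [0.3432, 0.4397, 0.1471]
orientation: [2.9, 1.203, -0.003]
contact_force: [0.0, 0.5, -0.4]
grip_width: 0.0846
```

Run:
```python
from h import *
o=get_obs();print(o['joints'],o['tcp_pos'],o['orientation'])
w=grab('wrist','w1');print(proj(w,(.534,.257,.031)),w['t'])
```

```text
[-1.1169114   0.38476505  0.12128454  1.92359795 -0.06094075  0.83915938
 -0.17701435] [0.34315949 0.43974023 0.14712817] [ 2.90039149  1.20333849 -0.00305884]
(np.float64(290.35591731270586), np.float64(454.59333188880976)) [-0.55266304  0.05227129  0.31985137]
```

View pics/w1.png

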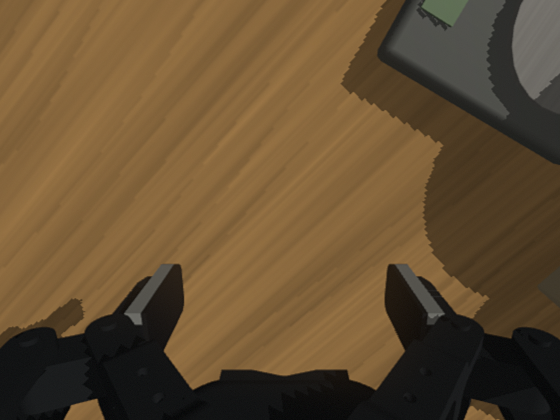

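The picture shows only bench, the fingers and a corner of the scale at upper right. The crucible lies below the frame, behind the gripper. I'll move closer and tilt the tool so the camera looks at the −x+y end.

Request:
send_rows(motion=[{"dp":[0.0244,-0.0228,-0.007],"rot":[-0.085,-0.085,0],"grip":0.085},{"dp":[0.0244,-0.0228,-0.007],"rot":[-0.085,-0.085,0],"grip":0.085},{"dp":[0.0244,-0.0228,-0.007],"rot":[-0.085,-0.085,0],"grip":0.085},{"dp":[0.0244,-0.0228,-0.007],"rot":[-0.085,-0.085,0],"grip":0.085},{"dp":[0.0244,-0.0228,-0.007],"rot":[-0.085,-0.085,0],"grip":0.085},{"dp":[0,0,0],"rot":[0,0,0],"grip":0.085}])

```text
clock: 1.58
tcp_pos: [0.4653, 0.3392, 0.115]
orientation: [2.357, 1.006, 0.322]
contact_force: [-0.9, 0.1, -0.3]
grip_width: 0.0852
```

Run:
```python
from h import *
o=get_obs();print(o['joints'],o['tcp_pos'],o['orientation'])
w=grab('wrist','w2');print(proj(w,(.534,.257,.031)))
import pickle;pickle.dump((w,o),open('w2.pkl','wb'))
```

```text
[-1.38085062  0.56970798  0.41247851  1.96131247  0.51452189  0.85037872
 -0.5890092 ] [0.46526637 0.339211   0.11495264] [2.35713389 1.00611095 0.32201379]
(np.float64(270.18775938626857), np.float64(239.7774306764543))
```

View pics/w2.png

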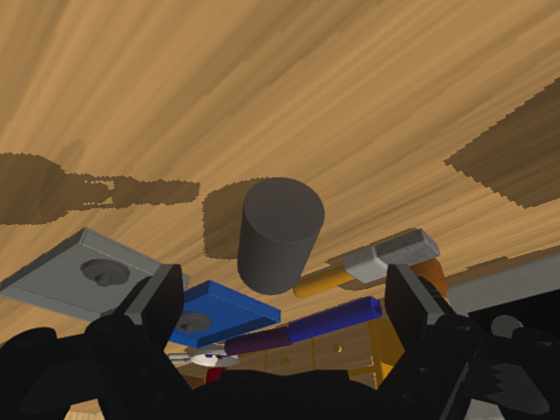

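The near (−x+y) face, at about (284,207), looks solid. I'll check the contrast of both faces numerically, and measure the crucible's pose from this view.

Run:
```python
from h import *; import pickle
w,o=pickle.load(open('w2.pkl','rb'));F=pickle.load(open('f0.pkl','rb'))
a=w['img'][165:300,225:345];b=F['side']['img'][160:200,190:245]
def z(x,s,st):
    g=cv2.cvtColor(x,cv2.COLOR_RGB2GRAY).astype(float);print(np.percentile(g,[2,25,50]))
    return np.clip((cv2.resize(g,s,interpolation=2)-st[0])*255/(st[1]-st[0]),0,255).astype(np.uint8)
cv2.imwrite('pics/c2.png',np.hstack([z(a,(360,405),(35,85)),z(b,(440,405),(35,95))]))
c=w['img'].astype(int);m=((c.max(2)-c.min(2)<22)&(c.max(2)<100)).astype(np.uint8);m[:170]=0;m[300:]=0
n,l,s,_=cv2.connectedComponentsWithStats(m);k=l[230,280];print(s[k])
```

```text
[40. 61. 68.]
[ 62.  69. 100.]
[ 238  178   86  117 7707]
```

View pics/c2.png

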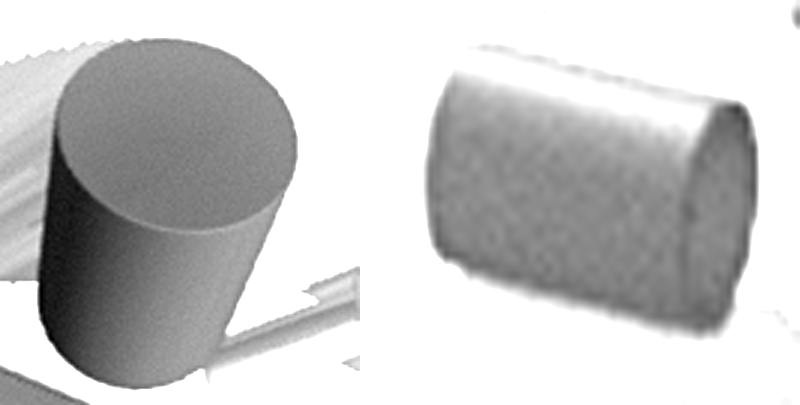

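The near face is plainly solid, and in the side view the far (+x−y) face shows a rim and an inner disc. So the bore points to +x−y. Next I fit a kinematic model to the logged poses to plan the reorientation.

```bash
cat > kin.py <<'E'
import numpy as np, itertools
from scipy.spatial.transform import Rotation as Ro
LO=np.array([-2.96,-.34,-1.41,.24,-1.37,.17,-2.96]);HI=np.array([2.96,2.1,1.46,2.44,4.51,1.92,2.96])
D=[([-1.26510075,.47774759,.02236897,1.55635297,-.01147237,1.10928837,-.08308438],[.27122769,.61752957,.23040307],[2.62951068,1.71718816,-.0020464]),
([-1.1169114,.38476505,.12128454,1.92359795,-.06094075,.83915938,-.17701435],[.34315949,.43974023,.14712817],[2.90039149,1.20333849,-.00305884]),
([-1.38085062,.56970798,.41247851,1.96131247,.51452189,.85037872,-.5890092],[.46526637,.339211,.11495264],[2.35713389,1.00611095,.32201379])]
ax='zyzyzyz'
def frames(q,sg,b):
    R=Ro.from_euler('z',b);out=[R]
    for i in range(7):R=R*Ro.from_euler(ax[i],sg[i]*q[i]);out.append(R)
    return out
def cols(fr):
    ez=[0,0,1];ex=[1,0,0]
    return np.array([ez,fr[2].apply(ez),fr[2].apply(ex)*0+fr[3].apply(ex),fr[4].apply(ex),fr[4].apply(ez),fr[6].apply(ex),fr[7].apply(ez),fr[1].apply(ex)]).T
E
python3 - <<'E'
from kin import *
from scipy.optimize import least_squares
from h import *
import pickle
best=[]
for s in itertools.product([1,-1],repeat=4):
    sg=[s[0],1,s[1],1,s[2],1,s[3]]
    for b0 in (-2,0,2):
        f=lambda p:np.concatenate([(Ro.from_rotvec(o).inv()*frames(q,sg,p[0])[-1]*Ro.from_euler('z',p[1])).as_rotvec() for q,_,o in D])
        for g in(0,2,-2):
            r=least_squares(f,[b0,g]);best.append((r.cost,sg,r.x))
best.sort(key=lambda t:t[0])
for t in best[:3]:print(t)
_,sg,x=best[0]
M=np.vstack([cols(frames(q,sg,x[0])) for q,_,_ in D]);y=np.concatenate([p for _,p,_ in D])
L,res,rk,sv=np.linalg.lstsq(M,y,rcond=1e-3);print(L,rk,sv,np.abs(M@L-y).max())
w,o=pickle.load(open('w2.pkl','rb'))
print('near end',plane(w,283.7,210,.031))
E
```

```text
(np.float64(3.7695317623855223e-17), [-1, 1, -1, 1, -1, 1, -1], array([-2.84682948e-09,  3.14159265e+00]))
(np.float64(3.769531768328336e-17), [-1, 1, -1, 1, -1, 1, -1], array([-2.84679333e-09, -3.14159266e+00]))
(np.float64(3.7695317916315266e-17), [-1, 1, -1, 1, -1, 1, -1], array([-2.84679541e-09, -3.14159266e+00]))
[ 0.90126194 -0.89344042  3.15490242  0.30721535  1.68402329  2.8303946
 -2.59524907 -0.26256934] 8 [3.43437792 3.42490673 0.53626533 0.29308377 0.26373677 0.15788929
 0.08342608 0.01172974] 0.03330214186554903
near end [0.51185316 0.29409731 0.031     ]
```

Run:
```python
from h import *; import pickle
w,o=pickle.load(open('w2.pkl','rb'));F=pickle.load(open('f0.pkl','rb'));f=F['top']
for z in (.031,):
  P=[plane(f,135+x/5,210+y/5,z)[:2] for x,y in [(215,57),(300,157),(140,280),(58,182)]]
  print(np.array(P).round(4),np.mean(P,0)); 
# wrist silhouette: cast side-edge midpoints
for v in (235,250,265):
  row=w['img'][v].astype(int);m=(row.max(1)-row.min(1)<22)&(row.max(1)<100);xs=np.where(m[225:345])[0]+225
  print(v,xs.min(),xs.max())
# side view near-end/bore-end face centre
s=F['side'];print('bore end side view',plane(s,190+720/8,160+215/10.1,.031))
print('proj of c in side',proj(s,(.539,.26,.031)))
```

```text
[[0.5885 0.2438]
 [0.5411 0.2041]
 [0.4874 0.2765]
 [0.533  0.3151]] [0.53749404 0.25986623]
235 240 317
250 239 310
265 238 344
bore end side view [0.65917823 0.15995287 0.031     ]
proj of c in side (np.float64(218.94518629186155), np.float64(177.1774803340017))
```

```bash
cat >> h.py <<'E'
from scipy.spatial.transform import Rotation as Ro
def go(p,Rt):
    o=get_obs();dr=(Ro.from_matrix(Rt)*Ro.from_rotvec(o['orientation']).inv()).as_rotvec()
    print('dp',(np.array(p)-o['tcp_pos']).round(4),'rot',dr.round(3),abs(np.degrees(np.linalg.norm(dr))).round(1));return o
def frame(x,z):
    x=np.array(x)/np.linalg.norm(x);z=np.array(z)/np.linalg.norm(z);return np.array([x,np.cross(z,x),z]).T
E
python3 - <<'E'
from h import *; import pickle
w,o=pickle.load(open('w2.pkl','rb'))
for B in ((.607,-.795),(.716,-.698)):
    B=np.array(B);print([tuple(np.round(proj(w,[*(np.array([.538,.26])+k*B),.031]),1)) for k in(-.045,0,.03)])
go((.538,.26,.13),frame((.795,.607,0),(0,0,-1)))
E
```

```text
[(np.float64(284.2), np.float64(208.4)), (np.float64(276.0), np.float64(240.3)), (np.float64(271.5), np.float64(257.7))]
[(np.float64(275.5), np.float64(208.0)), (np.float64(276.0), np.float64(240.3)), (np.float64(276.3), np.float64(257.8))]
dp [ 0.0727 -0.0804  0.0144] rot [ 0.45  0.41 -0.15] 35.9
```

The axis (0.607,−0.795) through (0.538,0.260) fits the top, wrist and side views. Moving to hover above it.

Request:
send_rows(motion=[{"dp":[0.018,-0.02,0.004],"rot":[0.1125,0.1025,-0.0375],"grip":0.085},{"dp":[0.018,-0.02,0.004],"rot":[0.1125,0.1025,-0.0375],"grip":0.085},{"dp":[0.018,-0.02,0.004],"rot":[0.1125,0.1025,-0.0375],"grip":0.085},{"dp":[0.018,-0.02,0.004],"rot":[0.1125,0.1025,-0.0375],"grip":0.085},{"dp":[0,0,0],"rot":[0,0,0],"grip":0.085}])

```text
clock: 2.25
tcp_pos: [0.5414, 0.2705, 0.1407]
orientation: [-2.937, -0.999, -0.031]
contact_force: [0.3, -0.4, 0.7]
grip_width: 0.0853
```

Run:
```python
from h import *
o=go((.538,.26,.13),frame((.795,.607,0),(0,0,-1)))
print([a.tolist() for a in (o['joints'],o['tcp_pos'],o['orientation'])])
```

```text
dp [-0.0034 -0.0105 -0.0107] rot [-0.044  0.006 -0.004] 2.5
[[-0.6440691813964784, 0.4504608618369866, 0.125338691942508, 1.8378286474594772, -0.12056580376586491, 0.8322265777994583, 0.20413146999779966], [0.541377514416098, 0.270518661649851, 0.14070403652084149], [-2.936640055112021, -0.9990871401823873, -0.03121541919598981]]
```

Request:
send_rows(motion=[{"dp":[-0.0035,-0.0105,-0.011],"rot":[-0.044,0.006,-0.004],"grip":0.085},{"dp":[0,0,0],"rot":[0,0,0],"grip":0.085}])

```text
clock: 2.5
tcp_pos: [0.5374, 0.2618, 0.1308]
orientation: [2.975, 1.009, 0.003]
contact_force: [0.4, 0.7, -0.6]
grip_width: 0.0851
```

Run:
```python
from h import *
from kin import *
o=go((.538,.26,.13),frame((.795,.607,0),(0,0,-1)))
d4=([-0.6440691813964784, 0.4504608618369866, 0.125338691942508, 1.8378286474594772, -0.12056580376586491, 0.8322265777994583, 0.20413146999779966], [0.541377514416098, 0.270518661649851, 0.14070403652084149])
DD=[x[:2] for x in D]+[d4,(o['joints'].tolist(),o['tcp_pos'].tolist())]
open('data.py','w').write('DD='+repr(DD)+'\n')
open('kin.py','a').write('''
SG=[-1,1,-1,1,-1,1,-1]
def C(q):
    f=frames(q,SG,0);E=np.eye(3);c=[E[2]]
    for k,e in ((1,0),(1,1),(2,0),(2,2),(3,0),(3,1),(4,0),(4,2),(5,0),(5,1),(6,0),(6,2)):c.append(f[k].apply(E[e]))
    return np.array(c).T
def fit(DD):
    M=np.vstack([C(q) for q,_ in DD]);y=np.concatenate([p for _,p in DD])
    sig=np.full(13,.04);sig[[0,4,8,12]]=.3
    p0=np.zeros(13);p0[[0,4,8,12]]=[.35,.4,.4,.3]
    A=np.vstack([M/.001,np.diag(1/sig)]);b=np.concatenate([y/.001,p0/sig])
    L=np.linalg.lstsq(A,b,rcond=None)[0];return L,np.abs(M@L-y).max()
def fk(q,L):
    return C(q)@L,(frames(q,SG,0)[-1]*Ro.from_euler('z',np.pi)).as_matrix()
''')
import importlib,kin;importlib.reload(kin)
L,e=kin.fit(DD);print(L.round(3),e)
```

```text
dp [ 0.0006 -0.0018 -0.0008] rot [-0.     0.002 -0.002] 0.2
[ 0.292 -0.002 -0.031  0.004  0.541 -0.004 -0.029  0.001  0.472 -0.001
 -0.002 -0.003  0.331] 5.2943466569310704e-05
```

```bash
cat > plan.py <<'E'
from h import *; import kin; from kin import LO,HI
from data import DD
from scipy.optimize import least_squares
L,_=kin.fit(DD)
def ik(p,R,q0,w=.02):
    Rt=Ro.from_matrix(R)
    def f(q):
        x,Rm=kin.fk(q,L);return np.concatenate([(x-p)*20,(Rt.inv()*Ro.from_matrix(Rm)).as_rotvec()*5,w*(q-q0)])
    r=least_squares(f,np.clip(q0,LO+.06,HI-.06),bounds=(LO+.05,HI-.05));x,Rm=kin.fk(r.x,L)
    return r.x,np.linalg.norm(x-p),(Rt.inv()*Ro.from_matrix(Rm)).magnitude()
def final_R(psi,phi,flip):
    z=np.array([np.cos(psi)*np.cos(phi),np.sin(psi)*np.cos(phi),-np.sin(phi)]);x=np.array([-np.sin(psi),np.cos(psi),0])
    # y=z x x ; flip=0 -> y up
    return frame(-x if np.cross(z,x)[2]<0 else x,z) if not flip else frame(x if np.cross(z,x)[2]<0 else -x,z)
def grasp_R(phi,flip):
    B=np.array([.607,-.795,0]);z=-np.cos(phi)*np.array([0,0,1])-np.sin(phi)*B;x=np.array([.795,.607,0])
    return frame(-x if flip else x,z)
def wrist(q):
    Lw=L.copy();Lw[11:]=0;return kin.C(q)@Lw
E
python3 - <<'E'
from plan import *
o=get_obs()
for flip in(0,1):
  for phid in (0,15):
    phi=np.radians(phid);Rg=grasp_R(phi,flip);pg=np.array([.538,.26,.031])+.019*Rg[:,2]
    q0=o['joints'].copy()
    if flip:
        c=[ik(pg,Rg,q0+np.array([0,0,0,0,0,0,s*np.pi]),.01) for s in(-1,1)];qg=min(c,key=lambda t:t[1]+t[2])
    else: qg=ik(pg,Rg,q0,.01)
    print('flip',flip,phid,'grasp',qg[0].round(2),[round(x,4) for x in qg[1:]])
    for psid in range(-180,180,20):
        Rf=final_R(np.radians(psid),phi,flip);pf=np.array([.64,.007,.15])+.019*Rf[:,2]
        best=None
        for j5 in(0,1.5,3,-1):
          for j1 in(0,-.6,.6):
            g=qg[0].copy();g[4]=j5;g[0]+=j1;g[5]=1.2
            r=ik(pf,Rf,g,.01)
            if r[1]<.003 and r[2]<.02:
                dq=np.abs(r[0]-qg[0]).max()
                if best is None or dq<best[0]:best=(dq,r[0])
        if best: print('  ',psid,round(best[0],2),best[1].round(2),'wrist',wrist(best[1]).round(2))
E
```

```text
flip 0 0 grasp [-0.64  0.64  0.11  1.9  -0.11  0.61  0.2 ] [np.float64(0.0), 0.0]
   -120 1.2 [-0.88  1.52  1.1   1.19  0.12  1.82 -0.43] wrist [0.79 0.28 0.15]
   -100 0.89 [-1.    1.35  0.89  1.45  0.41  1.5  -0.63] wrist [0.69 0.31 0.15]
   -80 0.9 [-1.2   1.37  0.98  1.73  0.5   1.09 -0.7 ] wrist [0.58 0.31 0.15]
   -60 1.14 [-1.45  1.67  1.25  2.    0.23  0.51 -0.52] wrist [0.48 0.28 0.15]
   -40 1.86 [-0.93  0.98  0.38  2.21  1.75  1.27 -1.63] wrist [0.4  0.21 0.15]
   -20 2.39 [-0.61  0.94  0.15  2.37  2.28  1.58 -1.77] wrist [0.35 0.11 0.15]
   0 3.38 [ 0.58  1.16 -0.83  2.39  3.27  1.7  -0.81] wrist [0.33 0.   0.15]
   20 3.6 [-0.2   0.99  0.36  2.39  3.49  1.87 -1.78] wrist [ 0.35 -0.1   0.15]
   40 4.12 [-0.05  1.    0.44  2.21  4.01  1.87 -1.79] wrist [ 0.4  -0.19  0.15]
   60 2.12 [ 0.97  1.11 -0.76  1.91 -1.32  0.95 -1.93] wrist [ 0.48 -0.26  0.15]
   80 2.23 [ 0.47  1.01 -0.12  1.69 -1.32  1.58 -2.03] wrist [ 0.58 -0.3   0.15]
   100 2.32 [ 0.31  1.1   0.03  1.42 -1.17  1.87 -2.12] wrist [ 0.69 -0.3   0.15]
   120 2.69 [ 0.56  1.29 -0.63  1.12 -0.58  1.87 -2.49] wrist 
[... 1259 characters left out ...]
1.64 -0.12  0.94  0.26] wrist [ 0.58 -0.3   0.15]
   100 3.12 [ 0.99  1.59 -1.36  1.37 -0.07  1.37  0.21] wrist [ 0.69 -0.3   0.15]
   120 3.23 [ 0.74  1.5  -1.17  1.1  -0.18  1.78  0.32] wrist [ 0.79 -0.26  0.15]
flip 1 15 grasp [-0.37  0.67 -0.07  1.83 -0.32  0.72 -2.66] [np.float64(0.0), 0.0]
   -60 1.47 [-1.44  1.62  1.4   2.03 -0.44  0.46 -2.91] wrist [0.49 0.27 0.23]
   60 2.7 [ 1.27  1.4  -1.36  1.94 -0.02  0.4   0.04] wrist [ 0.49 -0.25  0.23]
   80 2.74 [ 1.15  1.43 -1.36  1.68  0.04  0.87  0.07] wrist [ 0.58 -0.29  0.23]
   100 2.79 [ 0.99  1.46 -1.36  1.42  0.08  1.3   0.13] wrist [ 0.69 -0.29  0.23]
   120 2.86 [ 0.79  1.48 -1.36  1.16  0.12  1.7   0.2 ] wrist [ 0.79 -0.26  0.23]
```

A low-motion solution exists: grasp with the tool leaning 15° toward the bore, and finish with the tool azimuth at −80°, pointing 15° below horizontal. Now the approach numbers.

Run:
```python
from plan import *
R=grasp_R(np.radians(15),0);pg=np.array([.538,.26,.031])+.024*R[:,2];print(pg,R[:,2])
go(pg-.1*R[:,2],R);print('then',(.1*R[:,2]).round(4))
```

```text
[0.53422958 0.26493819 0.00781815] [-0.15710067  0.20575787 -0.96591049]
dp [ 0.0125 -0.0174 -0.0264] rot [ 0.208  0.161 -0.001] 15.1
then [-0.0157  0.0206 -0.0966]
```

Request:
send_rows(motion=[{"dp":[0.006,-0.009,-0.013],"rot":[0.104,0.08,0],"grip":0.085},{"dp":[0.006,-0.009,-0.013],"rot":[0.104,0.08,0],"grip":0.085},{"dp":[0,0,0],"rot":[0,0,0],"grip":0.085}])

```text
clock: 2.88
tcp_pos: [0.5448, 0.2538, 0.1041]
orientation: [-2.722, -0.95, 0.123]
contact_force: [-0.2, 0.2, 0.5]
grip_width: 0.085
```

Run:
```python
from plan import *
R=grasp_R(np.radians(15),0);pg=np.array([.538,.26,.031])+.024*R[:,2]
o=go(pg,R)
w=grab('wrist','w3');B=np.array([.607,-.795])
print([tuple(np.round(proj(w,[*(np.array([.538,.26])+k*B),.031]),0)) for k in(-.045,0,.045)])
print(kin.fk(o['joints'],L)[0]-o['tcp_pos'])
```

```text
dp [-0.0105  0.0112 -0.0963] rot [-0.009 -0.001 -0.019] 1.2
[(np.float64(284.0), np.float64(166.0)), (np.float64(282.0), np.float64(234.0)), (np.float64(281.0), np.float64(301.0))]
[-0.00091721 -0.00013847 -0.00055574]
```

View pics/w3.png

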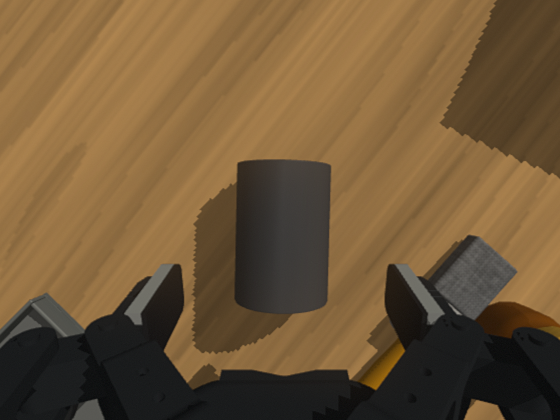

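The view shows the crucible centred between the fingers: its axis is at column about 283 and the finger midpoint at about 283. The brush at (470,275) is clear. Descending and gripping.

Request:
send_rows(motion=[{"dp":[-0.0035,0.0037,-0.032],"rot":[-0.009,-0.001,-0.019],"grip":0.085},{"dp":[-0.0035,0.0037,-0.032],"rot":[0,0,0],"grip":0.085},{"dp":[-0.0035,0.0037,-0.03],"rot":[0,0,0],"grip":0.085},{"dp":[0,0,0],"rot":[0,0,0],"grip":0.085}])

```text
clock: 3.42
tcp_pos: [0.5274, 0.281, 0.0115]
orientation: [-2.728, -0.96, 0.118]
contact_force: [-0.7, 1.2, 0.3]
grip_width: 0.0847
```

Run:
```python
from plan import *
R=grasp_R(np.radians(15),0);pg=np.array([.538,.26,.031])+.024*R[:,2]
o=go(pg,R);print(o['contact_force'])
```

```text
dp [ 0.0068 -0.0161 -0.0037] rot [-0.002  0.005 -0.024] 1.4
[-0.6974918   1.16685662  0.33888669]
```

Request:
send_rows(motion=[{"dp":[0.0035,-0.008,-0.001],"rot":[0,0,-0.012],"grip":0.085},{"dp":[0.0035,-0.008,-0.001],"rot":[0,0,-0.012],"grip":0.085},{"dp":[0,0,0],"rot":[0,0,0],"grip":0.085}])

```text
clock: 3.8
tcp_pos: [0.5363, 0.2667, 0.0131]
orientation: [-2.739, -0.931, 0.106]
contact_force: [-0.2, -1.3, -0.2]
grip_width: 0.0847
```

Run:
```python
from plan import *
R=grasp_R(np.radians(15),0);pg=np.array([.538,.26,.031])+.024*R[:,2]
o=go(pg,R);print(o['contact_force'])
```

```text
dp [-0.0021 -0.0018 -0.0053] rot [-0.003  0.011 -0.002] 0.7
[-0.24034321 -1.28281614 -0.17041122]
```

Request:
send_rows(motion=[{"dp":[-0.002,-0.002,-0.004],"rot":[0,0.01,0],"grip":0.085},{"dp":[0,0,0],"rot":[0,0,0],"grip":0.055},{"dp":[0,0,0],"rot":[0,0,0],"grip":0.055},{"dp":[0,0,0],"rot":[0,0,0],"grip":0.05},{"dp":[0,0,0],"rot":[0,0,0],"grip":0.05},{"dp":[0,0,0],"rot":[0,0,0],"grip":0.05}], grip_force=60)

```text
clock: 4.55
tcp_pos: [0.5355, 0.2643, 0.0103]
orientation: [-2.736, -0.926, 0.117]
contact_force: [0.6, -0.5, 1.7]
grip_width: 0.0601
```

Run:
```python
from plan import *
R=grasp_R(np.radians(15),0);pg=np.array([.538,.26,.031])+.024*R[:,2]
o=go(pg,R);print(o['contact_force'],o['joints'].round(3))
```

```text
dp [-0.0012  0.0006 -0.0025] rot [-0.004  0.002 -0.   ] 0.3
[ 0.62793573 -0.48382592  1.73232717] [-0.408  0.676 -0.021  1.841 -0.377  0.718  0.525]
```

Held at 60.1 mm. Lifting gently to check the grip.

Request:
send_rows(motion=[{"dp":[0,0,0.02],"rot":[0,0,0],"grip":0.05},{"dp":[0,0,0.03],"rot":[0,0,0],"grip":0.05},{"dp":[0,0,0.03],"rot":[0,0,0],"grip":0.05},{"dp":[0,0,0.03],"rot":[0,0,0],"grip":0.05},{"dp":[0,0,0.03],"rot":[0,0,0],"grip":0.05},{"dp":[0,0,0.03],"rot":[0,0,0],"grip":0.05},{"dp":[0,0,0.02],"rot":[0,0,0],"grip":0.05},{"dp":[0,0,0],"rot":[0,0,0],"grip":0.05}])

```text
clock: 5.55
tcp_pos: [0.532, 0.2631, 0.2116]
orientation: [-2.737, -0.928, 0.119]
contact_force: [-0.2, 0.2, -2.9]
grip_width: 0.0601
```

Run:
```python
from plan import *
o=get_obs();print(o['joints'].round(3).tolist(),o['contact_force'],o['grip_width'])
DD.append((o['joints'].tolist(),o['tcp_pos'].tolist()));open('data.py','w').write('DD='+repr(DD)+'\n');L[:]=kin.fit(DD)[0]
# path sim: rotate 90 about jaw, yaw to -80, translate
Rf=final_R(np.radians(-80),np.radians(15),0);pf=np.array([.64,.007,.20])+.024*Rf[:,2]
go(pf,Rf)
R0=Ro.from_rotvec(o['orientation']);dv=(Ro.from_matrix(Rf)*R0.inv()).as_rotvec();q=o['joints']
for k in range(1,13):
    s=k/12;p=o['tcp_pos']*(1-s)+pf*s;q2,e,er=ik(p,(Ro.from_rotvec(dv*s)*R0).as_matrix(),q,.005)
    print(k,q2.round(2),np.abs(q2-q).max().round(2),e.round(4),round(er,3));q=q2
w=grab('wrist','w4')
```

```text
[-0.453, 0.408, 0.038, 1.739, -0.309, 1.076, 0.394] [-0.2288493   0.20868098 -2.94765412] 0.06006751865295663
dp [ 0.112  -0.2789 -0.0178] rot [-1.451 -0.636 -0.377] 93.3
1 [-0.52  0.39  0.09  1.75 -0.18  1.06  0.28] 0.12 0.0 0.0
2 [-0.59  0.39  0.14  1.75 -0.06  1.05  0.16] 0.13 0.0 0.0
3 [-0.65  0.4   0.19  1.76  0.07  1.05  0.04] 0.13 0.0 0.0
4 [-0.72  0.41  0.24  1.77  0.19  1.06 -0.08] 0.12 0.0 0.0
5 [-0.78  0.44  0.29  1.78  0.3   1.07 -0.19] 0.11 0.0 0.0
6 [-0.83  0.47  0.34  1.79  0.41  1.09 -0.3 ] 0.11 0.0 0.0
7 [-0.88  0.52  0.39  1.8   0.5   1.11 -0.4 ] 0.1 0.0 0.0
8 [-0.92  0.58  0.44  1.8   0.58  1.13 -0.5 ] 0.09 0.0 0.0
9 [-0.95  0.65  0.49  1.8   0.65  1.15 -0.58] 0.09 0.0 0.0
10 [-0.97  0.73  0.53  1.8   0.71  1.17 -0.67] 0.08 0.0 0.0
11 [-0.98  0.82  0.58  1.79  0.76  1.19 -0.75] 0.09 0.0 0.0
12 [-0.98  0.91  0.62  1.77  0.8   1.22 -0.82] 0.09 0.0 0.0
```

View pics/w4.png

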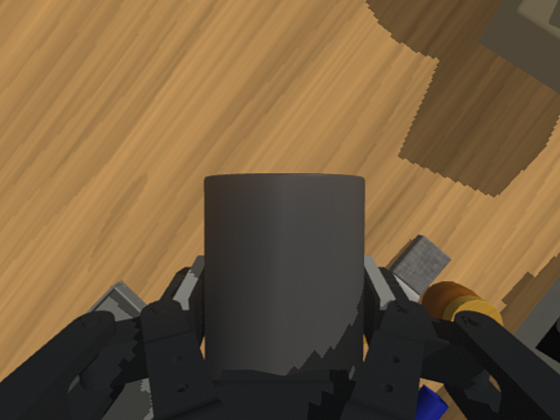

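Held: the picture shows the crucible square between the pads (columns 204–365) and the wrist reads 2.9 N of weight. The planned path is smooth, so I'll do the first half of the reorientation.

Request:
send_rows(motion=[{"dp":[0.009,-0.023,0],"rot":[-0.121,-0.053,-0.031],"grip":0.05},{"dp":[0.009,-0.023,0],"rot":[-0.121,-0.053,-0.031],"grip":0.05},{"dp":[0.009,-0.023,0],"rot":[-0.121,-0.053,-0.031],"grip":0.05},{"dp":[0.009,-0.023,0],"rot":[-0.121,-0.053,-0.031],"grip":0.05},{"dp":[0.009,-0.023,0],"rot":[-0.121,-0.053,-0.031],"grip":0.05},{"dp":[0.009,-0.023,0],"rot":[-0.121,-0.053,-0.031],"grip":0.05},{"dp":[0.009,-0.023,0],"rot":[-0.121,-0.053,-0.031],"grip":0.05},{"dp":[0,0,0],"rot":[0,0,0],"grip":0.05}])

```text
clock: 6.6
tcp_pos: [0.5893, 0.0958, 0.2015]
orientation: [2.404, 0.485, 0.023]
contact_force: [-0.7, -0.1, -2.5]
grip_width: 0.0598
```

Run:
```python
from plan import *
o=get_obs();print(o['joints'].round(3).tolist(),o['contact_force'],o['grip_width'])
Rf=final_R(np.radians(-80),np.radians(15),0);pf=np.array([.64,.007,.20])+.024*Rf[:,2]
go(pf,Rf)
```

```text
[-0.888, 0.523, 0.386, 1.807, 0.517, 1.129, -0.424] [-0.73423752 -0.05998211 -2.46096146] 0.05982877646563505
dp [ 0.0548 -0.1117 -0.0077] rot [-0.577 -0.267 -0.144] 37.4
```

Request:
send_rows(motion=[{"dp":[0.011,-0.022,-0.001],"rot":[-0.115,-0.053,-0.029],"grip":0.05},{"dp":[0.011,-0.022,-0.001],"rot":[-0.115,-0.053,-0.029],"grip":0.05},{"dp":[0.011,-0.022,-0.001],"rot":[-0.115,-0.053,-0.029],"grip":0.05},{"dp":[0.011,-0.022,-0.001],"rot":[-0.115,-0.053,-0.029],"grip":0.05},{"dp":[0.011,-0.022,-0.001],"rot":[-0.115,-0.053,-0.029],"grip":0.05},{"dp":[0,0,0],"rot":[0,0,0],"grip":0.05}])

```text
clock: 7.35
tcp_pos: [0.6443, -0.0129, 0.1911]
orientation: [1.84, 0.161, 0.117]
contact_force: [-0.8, -0.1, -3.3]
grip_width: 0.0599
```

Run:
```python
from plan import *
o=get_obs();print(o['joints'].round(3).tolist(),o['contact_force'],o['grip_width'])
Rf=final_R(np.radians(-80),np.radians(15),0);pf=np.array([.64,.007,.155])+.024*Rf[:,2]
go(pf,Rf)
s=grab('side','s5');t=grab('top','t5')
c=o['tcp_pos']-.024*Ro.from_rotvec(o['orientation']).as_matrix()[:,2];print(c)
out=[]
for f in(s,t):
    u,v=map(int,proj(f,c));print(u,v);a=f['img'][max(v-70,0):v+70,max(u-70,0):u+70];out.append(cv2.convertScaleAbs(cv2.resize(a,(400,400),interpolation=2),alpha=1.4))
cv2.imwrite('pics/m5.png',cv2.cvtColor(np.hstack(out),cv2.COLOR_RGB2BGR))
```

```text
[-0.967, 0.902, 0.597, 1.766, 0.802, 1.229, -0.821] [-0.84033751 -0.07856983 -3.25635927] 0.05990796323191632
dp [-0.0003 -0.0029 -0.0423] rot [-0.012 -0.005  0.003] 0.8
[0.64036467 0.00983736 0.19759797]
309 146
275 177
```

View pics/m5.png

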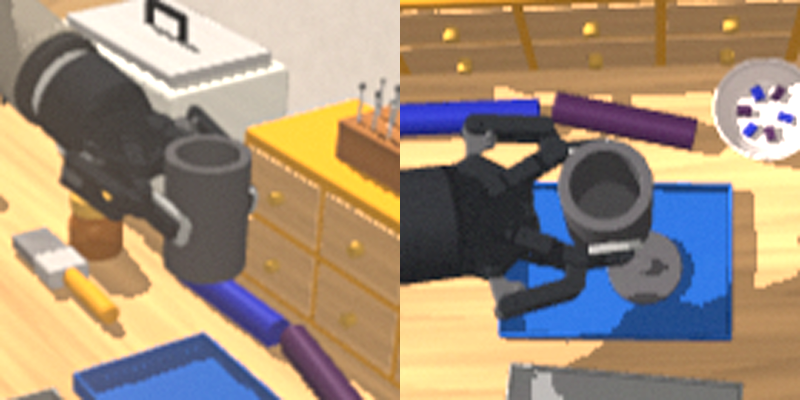

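The bore opens upward over the blue tray, with its rim visible in both crops. Lowering to a hand's breadth.

Request:
send_rows(motion=[{"dp":[0,-0.001,-0.015],"rot":[-0.006,-0.002,0],"grip":0.05},{"dp":[0,-0.001,-0.015],"rot":[-0.006,-0.002,0],"grip":0.05},{"dp":[0,-0.001,-0.014],"rot":[0,0,0],"grip":0.05},{"dp":[0,0,0],"rot":[0,0,0],"grip":0.05},{"dp":[0,0,0],"rot":[0,0,0],"grip":0.05}])

```text
clock: 8.07
tcp_pos: [0.6453, -0.013, 0.147]
orientation: [1.84, 0.157, 0.127]
contact_force: [0.7, -0.3, -2.9]
grip_width: 0.0601
```

Run:
```python
from plan import *
o=get_obs();print(o['contact_force'],o['grip_width'],np.abs(o['qvel']).max())
Rf=final_R(np.radians(-80),np.radians(15),0);pf=np.array([.64,.007,.153])+.024*Rf[:,2]
go(pf,Rf)
s=grab('side','s6');t=grab('top','t6')
c=o['tcp_pos']-.024*Ro.from_rotvec(o['orientation']).as_matrix()[:,2];print(c)
for f in (s,t): print('expected bottom/top centres',proj(f,c-[0,0,.045]),proj(f,c+[0,0,.045]))
u,v=map(int,proj(s,c));a=s['img'][v-50:v+50,u-50:u+50].copy();a=cv2.convertScaleAbs(cv2.resize(a,(600,600),interpolation=2),alpha=1.5)
for sx in(-.031,.031):
  side=np.array([.836,-.55,0])  # horizontal, perpendicular to side view dir
  P=[proj(s,c+side*sx+[0,0,h]) for h in(-.045,.045)]
  cv2.line(a,*[tuple(int(round(z)) for z in((p[0]-u+50)*6,(p[1]-v+50)*6)) for p in P],(255,0,0),1)
cv2.imwrite('pics/m6.png',cv2.cvtColor(a,cv2.COLOR_RGB2BGR))
```

```text
[ 0.67666546 -0.25392729 -2.9371033 ] 0.06006284368153447 0.006448777358869711
dp [-0.0013 -0.0028 -0.0002] rot [-0.013  0.003 -0.   ] 0.8
[0.64127513 0.00970331 0.15345047]
expected bottom/top centres (np.float64(309.08364964346123), np.float64(183.49157323326696)) (np.float64(310.24003628216724), np.float64(146.5118941540026))
expected bottom/top centres (np.float64(277.67903022993056), np.float64(187.97116706060623)) (np.float64(275.8626515913607), np.float64(177.29461851635264))
```

View pics/m6.png

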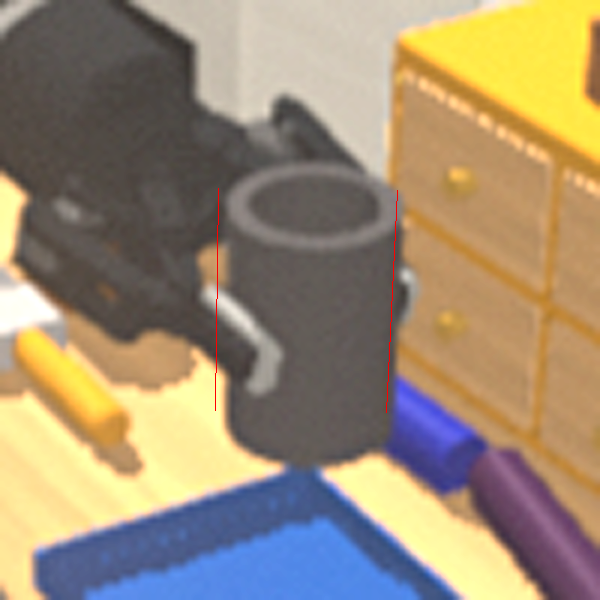

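Upright to about 1° (edge slopes match the vertical guides within about 0.5°), with the lower end at about z = 0.105. A final check that the bystanders haven't moved, then hand in.

Run:
```python
from h import *
a,b=cv2.imread('pics/top0.png',0),cv2.imread('pics/t6.png',0)
for n,(x0,y0,x1,y1) in dict(small=(415,222,450,268),greycov=(247,252,285,284),jar=(138,150,172,182),brush=(136,178,212,204),wb=(188,138,258,158),wp=(256,136,312,162),dish=(312,126,356,166),tongs=(356,142,462,184),bluecov=(276,184,308,216)).items():
    print(n,np.mean(cv2.absdiff(a,b)[y0:y1,x0:x1]>40).round(3))
from bench import hand_in
print(get_obs()['contact_force'],hand_in())
```

```text
small 0.0
greycov 0.0
jar 0.054
brush 0.455
wb 0.06
wp 0.027
dish 0.0
tongs 0.0
bluecov 0.039
the job is handed in; nothing more can be done
[-0.07073765 -0.10600803 -2.2397959 ] None
```

The large crucible is held over the blue tray with its bore facing straight up, and I've handed the job in. The blue tray's cover measured about 61 mm across, and the grey tray's about 48 mm, so the large one was right. One end proved solid in the wrist camera, and the later pictures show the open bore at the top.

**Position:** the crucible is centred over the tray to within about 1 cm. Its lower end is about 105 mm above the bench, so about 85 mm above the tray rim.

**Upright and steady:** it is upright to about 1° in the side view. The arm was still, and the wrist read only the crucible's weight, about 2–3 N. The job took about 8 s of robot time.

**Small disagreements:**
- The gripper reads 60 mm on the 62 mm crucible, but this stayed steady from lift to end.
- In the side picture the crucible sits about 3–5 mm off and lower than I calculated.
- The top and bottom ends appear about 3% closer together than expected, which could mean up to 2.6° of lean along the view. I judged that unlikely and did not correct it.

**Other items:** the small crucible, grey tray's cover, dish and tongs look unchanged from above. The jar, blue tray's cover and wax tubes differ only slightly (3–6% of pixels), probably from the arm and its shadow. The brush area differs by 46%. I put that down to the arm covering it, since it looked undisturbed in the last side view, but I did not measure its position again.

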